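# Hitch the draw hook and draw out the dosing pump

## Robot

A 7-joint arm with a two-finger parallel gripper is mounted at the origin on the work surface. World frame = base frame: x ahead of the robot, y to its left, z up, the work surface at z = 0. Lengths are in m, angles in rad, forces in N, time in s.
With the tool pointing down it reaches from about 0.35 to 0.9 m from the base axis. Payload 8.1 kg.
Tool frame: the origin (TCP) lies at the centre of the arm's flange, where the gripper is bolted on; the fingertips stand 178 mm ahead of it and the grasp point (between the pads) lies 159 mm ahead of it; z points along the fingers, y is the direction in which the jaws open and shut (so a half turn about z gives the same grasp; the last joint's range is limited). The gripper opens to 92 mm and grips with 3 to 60 N. Pads are 19 mm wide; open, the fingers measure 130 mm over their backs; the gripper's body (75 mm by 190 mm) begins 47 mm behind the grasp point.
Start: joints at [-1.402, 0.434, 0.025, 1.573, -0.012, 1.134, -0.075], TCP at [0.168, 0.602, 0.405] pointing down, gripper open.
Joint ranges: [-2.62, 2.62], [-0.44, 2.09], [-1.27, 1.32], [0.08, 2.57], [-1.32, 4.46], [0.12, 2], [-2.74, 2.74]. Speed limits (rad/s): [2.22, 2.22, 3.01, 3.01, 3.14, 3.14, 3.14].

## Interface

Orientations are given as a rotation vector (axis times angle).
In Python, from cell import arm gives the robot as it stands. The module is installed in compiled form; this text tells all that it offers.
- The arm moves only by the tool move_arm, never from a script. Its argument "steps" is a list of rows, each a list of 4 numbers: the shift along the tool's x, y, z in mm, then the turn about the tool's z in rad. In form: [[x, y, z, twist], ...]. A call has 1 to 20 rows; each row is the pose to reach, as a shift and turn from the pose commanded when the call began, along the tool's axes at that moment; what a row does not reach only later rows make up. A row lasts 1/8 s, in which the tool goes at most 62.5 mm and 10.7 degrees, less where a joint would pass 70% of its speed; a pose out of reach is approached as far as the arm can. A call with a gripper value outside its range is refused whole. "grip" is the finger opening in mm, from 0 to 91.8, set as the call begins (left out, the last holds). The fingers move at their own pace and stop on an object; "grip_force" is the grip in N (left out, the last holds). Time passes only in rows, so rows that repeat a pose let the fingers close. It gives the time, the measured TCP pose, the force and the opening at its end, in the units of the state.
- arm.observe(): the state, without advancing time (a new reading comes with each control period).
- arm.get_image(name): name is "scene" or "top"; returns the picture (480x640x3 uint8, red, green, blue); there is no depth.
- arm.camera_info(name): a dict with "mtx" (3x3 intrinsics, pixels), "dist_coeffs" ([k1, k2, p1, p2, k3] as OpenCV has them; the pictures are not rectified), "pose" (4x4, takes a point from camera to world coordinates). Camera axes: x right, y down, z forward; pixel columns grow to the right and rows downward; lengths in m; the calibration is good to about 2 mm. A picture is of the moment at which its call begins. camera_info takes no time and is no camera call.
- arm.sign_off(): hands the job in, once; it reports no verdict.
The state is a dict: "clock": time; "joints": joint angles; "dq": joint speeds; "joint_efforts": joint torques, N m; "position": TCP position; "ee_rot": TCP orientation; "force": force on the tool from outside, world axes, zero at the start; "ft_torque": the same for the moment, N m; "width": opening from 0.0 (shut) to 1.0 (fully open).
Only numpy, scipy, OpenCV 4.12 (cv2) and the standard library are available. Lean on these libraries where they do the work, as an engineer would, in place of code of your own. Each camera call takes 0.05 s, during which the arm holds its last target.

## Task

Push the draw hook's mouth sideways, square to the tray's travel, fully onto the hitch pin of the dosing pump's tray until its sprung latch flips shut behind the pin. Then draw the tray out towards the robot by the hook, gently, as far as its stop, and leave the hook lying level, latched on the pin. Do not touch tray or pump with the gripper, never force anything, and leave the other things on the bench where they are.

Things in the scene. Friction and masses are not known exactly. Their poses are not given: they have to be found in the camera images.
- hook: Draw hook, one loose dark steel piece of about 0.33 kg (mass varies), lying level on its foot on the bench. Origin: on its underside (bench level when it lies), below the middle of the grip tab. x points out of its mouth, y to its left, z up. Foot block x -30..36, y -20..20, z 0..14 mm; on it the hook plate, z 14..24 mm, 40 mm wide, which juts ahead of the foot and carries the jaws.
- hook_grip (a point): Where to pinch: middle of the hook's upright grip tab, above the hook's origin, 54 mm above its underside. The tab is 40 mm long (hook x -20..20), 12 mm thick (y -6..6), z 24..70 mm: pinch it across y from above.
- hook_seat (a point): Where the pin's axis lies when fully home in the hook: 55 mm ahead of the hook's origin along its x, 19 mm above its underside (middle of the 10 mm plate). The slot between the jaws, open above and below, is 16 mm wide (y -8..8); its bottom is at x 49 mm, 6 mm behind this point.
- hook_mouth (a point): Middle of the hook's mouth, at its front end, 110 mm ahead of the hook's origin along its x, at mid plate. Straight jaws reach to x 97 mm, then flare to an opening about 30 mm wide here (about 50 mm over all).
- latch (a joint): Sprung latch of the hook, a steel gate 22 x 4 mm, pivoted on the left (+y) jaw at hook x 82.5, y 12 mm, leaning back across the slot. rad: 0 shut; an entering pin swings it inwards to about 0.7 as it passes; it springs shut when the pin's axis is about 58 mm from the hook's origin (about 3 mm short of home). Pushing the pin past it takes about 4 to 8 N, depending on friction.
- slide_base: Fixed aluminium rails of the dosing pump's slide. Origin on the bench below the hitch pin as it would stand with the tray fully in and the drawbar in the middle; the pin starts up to 18 mm to either side. x points along the slide, away from the robot, into it; y left, z up. Rails y -90..90, x 85..265 mm, 24 mm high. As a solid it counts with tray, pump and drawbar.
- tray_front (a point): Middle of the front edge of the white tray, on its top, 16 mm above the bench, 75 mm behind the hitch pin. The tray is 150 mm wide, 175 mm long, and carries the pump, a black box 120 mm wide, 110 mm long, up to 96 mm above the bench with its dial; its front face is 55 mm behind this point (pump head 12 mm proud). The cross-guide on this edge is 23 mm high and reaches 15 mm in front of it.
- hitch_pin (a point): On the axis of the upright steel hitch pin, 20 mm above the bench. Pin 12 mm in diameter, from the drawbar's top (12 mm up) to its round head: 22 mm in diameter, underside 30, top 36 mm up. So the hook's plate must come in level between drawbar and head; it clears both as the hook lies on the bench, or up to 4 mm higher.
- drawbar_end (a point): Middle of the drawbar's front end, on its top, 9 mm in front of the pin. The drawbar is flat dark steel, 24 mm wide, and floats sideways: pushed with more than about 2 N it slides until it meets one of two stop lugs on the tray's cross-guide, 30 mm of play in all; where in it it stands, and where the guide is clamped, differ. Only against a lug does it hold while the latch is pushed open.
- tray (a joint): Travel of the tray, m: 0 fully in, 0.100 at its front stop; it starts up to 0.02 out. It grows as the tray is drawn towards the robot (along -x of slide_base). It slides with about 3 N friction and stays where it is left.
- tablet_jar: White jar, 68 mm in diameter, 75 mm high; bystander. Origin: centre of its underside.
- reagent0: Small white bottle with red cap, 40 mm in diameter, 70 mm high; bystander.
- reagent1: Another like it; bystander.
- jug: Clear measuring jug, 100 mm in diameter, 130 mm high; bystander. Origin: centre of its underside.
- union_nut: Grey plastic union nut (ring), 66 mm in diameter, 32 mm high, lying flat; bystander.
- driver: Screwdriver, 190 mm long, lying on the bench; bystander.
- valve_handle: Blue plastic valve handle, 75 mm long, 22 mm high, lying on the bench; bystander.

How it is judged:
By the outcome, as a careful person would: the job done as asked, in the order asked, and still so for the second after the job is handed in, with the robot touching nothing.
It also fails if it takes over 72 s, if anything falls off the work surface, if the arm or the gripper's body presses on something with over 40 N, if the wrist force passes 120 N, or if a joint passes its speed limit or range.

## Working session

There is one attempt and no reset: what is moved stays moved. The work goes in short steps, Python scripts to look and compute and a tool call to move; the robot and the scene stay as the last step left them, time stands still between calls to the robot, and variables do not carry over. Pictures are saved under pics/ and viewed, and the job is handed in when it is done.

Besides the shell and the picture viewer there is one more tool, called after "Call:" by a JSON object that holds its "op" and its "data". move_arm: Moves the arm, as the interface text tells. Its arguments: {"type":"object","properties":{"steps":{"type":"array"},"grip":{"type":"number"},"grip_force":{"type":"number"}},"required":["steps"]}

```bash
mkdir -p pics; python3 - <<'E'
from cell import arm
import cv2,numpy as np
np.set_printoptions(precision=4,suppress=True)
print(arm.observe())
for n in("scene","top"):
    cv2.imwrite(f"pics/{n}0.png",arm.get_image(n)[:,:,::-1]); print(arm.camera_info(n))
E
```

```text
{'clock': 0.0, 'joints': array([-1.4016,  0.4352,  0.025 ,  1.5741, -0.0116,  1.134 , -0.0751]), 'dq': array([ 0.0009,  0.0002,  0.0011, -0.0013, -0.0002,  0.0004,  0.0002]), 'joint_efforts': array([ -0.0008, -66.7876,   0.9847, -31.4441,  -0.0605,   0.0432,
         0.0002]), 'position': array([0.1677, 0.6018, 0.4039]), 'ee_rot': array([-0.4257, -3.1125,  0.0025]), 'force': array([-0.433 , -0.3619, -0.7046]), 'ft_torque': array([0.0178, 0.0328, 0.0054]), 'width': 1.001499105602719}
{'mtx': array([[519.4115,   0.    , 320.5068],
       [  0.    , 519.4115, 244.2983],
       [  0.    ,   0.    ,   1.    ]]), 'dist_coeffs': array([-0.1277,  0.    ,  0.    ,  0.    ,  0.    ]), 'pose': array([[-0.8796,  0.261 , -0.3976,  0.9602],
       [ 0.4753,  0.4517, -0.755 ,  0.7714],
       [-0.0175, -0.8531, -0.5214,  0.6215],
       [ 0.    ,  0.    ,  0.    ,  1.    ]])}
{'mtx': array([[579.1401,   0.    , 318.9628],
       [  0.    , 579.1401, 242.5169],
       [  0.    ,   0.    ,   1.    ]]), 'dist_coeffs': array([-0.0742,  0.    ,  0.    ,  0.    ,  0.    ]), 'pose': array([[ 0.0102, -0.9896,  0.1435,  0.3894],
       [-0.9998, -0.008 ,  0.016 , -0.0146],
       [-0.0147, -0.1436, -0.9895,  1.1958],
       [ 0.    ,  0.    ,  0.    ,  1.    ]])}
```

View pics/scene0.png

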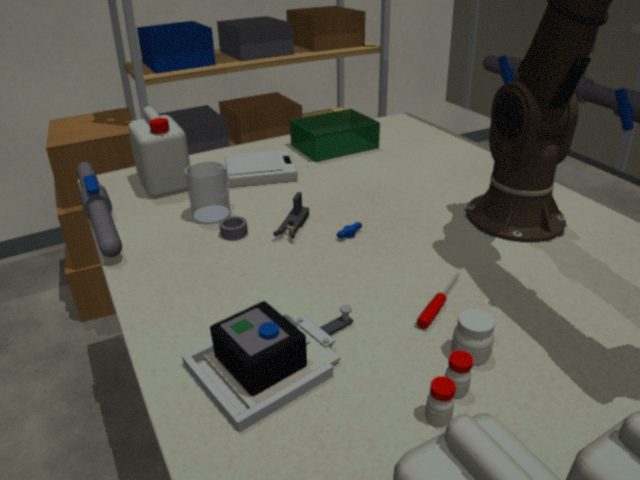

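View pics/top0.png

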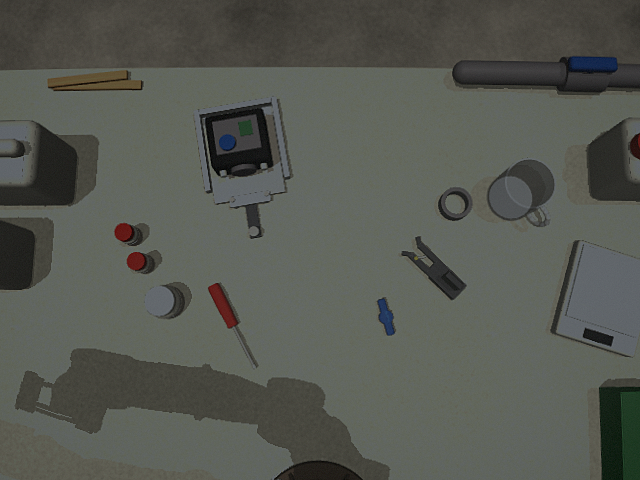

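```bash
python3 - <<'E'
import cv2,numpy as np
t=cv2.imread("pics/top0.png")
a=cv2.resize(t[85:245,185:300],None,fx=5,fy=5,interpolation=cv2.INTER_CUBIC)[:, :]
b=cv2.resize(t[225:310,390:480],None,fx=7,fy=7,interpolation=cv2.INTER_CUBIC)
g=lambda i:(255*(i/255.)**.6).astype('uint8')
cv2.imwrite("pics/tz.png",g(cv2.resize(t[180:245,215:300],None,fx=9,fy=9,interpolation=cv2.INTER_CUBIC)));cv2.imwrite("pics/hz.png",g(b)[:600])
s=cv2.imread("pics/scene0.png")
cv2.imwrite("pics/shz.png",g(cv2.resize(s[185:245,260:330],None,fx=9,fy=9,interpolation=cv2.INTER_CUBIC)))
cv2.imwrite("pics/stz.png",g(cv2.resize(s[295:385,270:365],None,fx=6,fy=6,interpolation=cv2.INTER_CUBIC)))
E
```

```text
(no output)
```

View pics/tz.png

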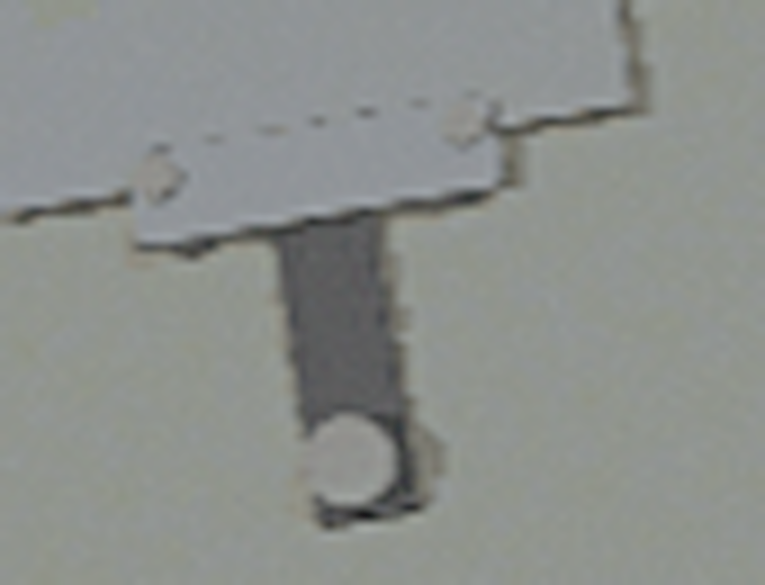

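View pics/hz.png

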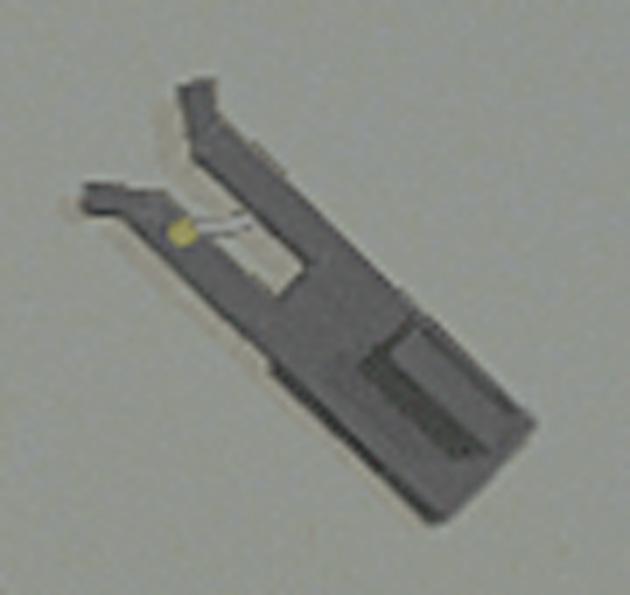

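View pics/shz.png

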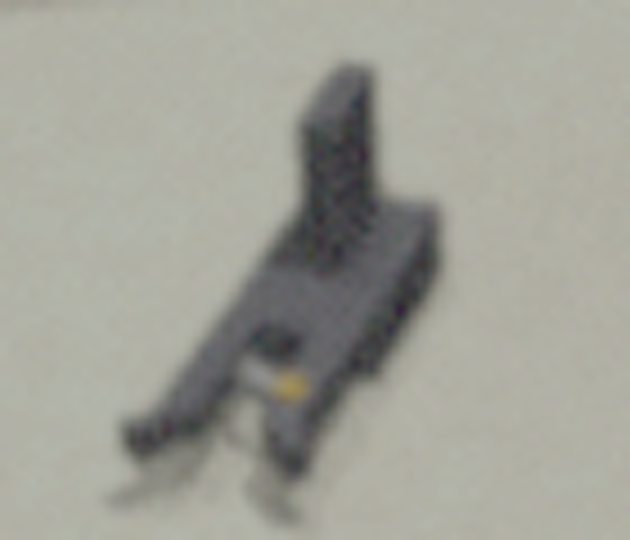

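View pics/stz.png

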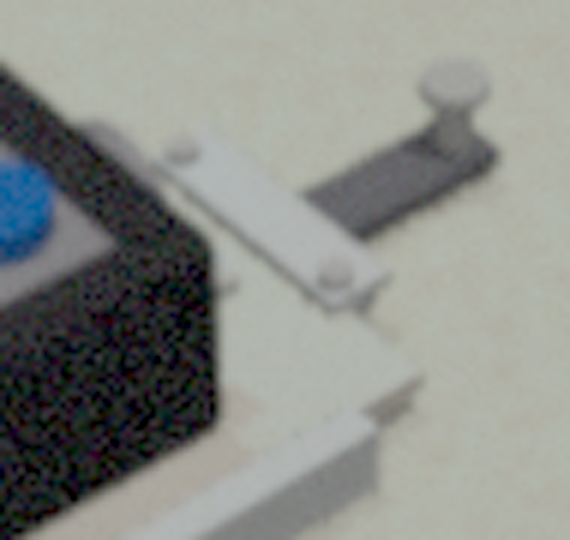

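```bash
cat > h.py <<'E'
import cv2,numpy as np
from scipy.optimize import least_squares
from cell import arm
np.set_printoptions(precision=4,suppress=True)
C={n:arm.camera_info(n) for n in("scene","top")}
def proj(n,P):
    c=C[n];T=np.linalg.inv(c["pose"]);r,_=cv2.Rodrigues(T[:3,:3])
    return cv2.projectPoints(np.atleast_2d(np.asarray(P,float)),r,T[:3,3],c["mtx"],c["dist_coeffs"])[0][:,0]
def back(n,px,z):
    c=C[n];u=cv2.undistortPoints(np.array(px,float).reshape(-1,1,2),c["mtx"],c["dist_coeffs"])[:,0]
    d=np.c_[u,np.ones(len(u))]@c["pose"][:3,:3].T;o=c["pose"][:3,3]
    return o+d*((z-o[2])/d[:,2])[:,None]
def zp(uv,x0,y0,f): return (np.array(uv,float)+.5)/f-.5+[x0,y0]
def crop(n,x0,y0,x1,y1,f,name,img=None):
    s=arm.get_image(n)[:,:,::-1] if img is None else img
    i=cv2.resize(s[y0:y1,x0:x1],None,fx=f,fy=f,interpolation=cv2.INTER_CUBIC)
    cv2.imwrite(name,(255*(i/255.)**.6).astype('uint8'));return s
def fit(obs,p0):
    def X(p,P):
        c,s=np.cos(p[2]),np.sin(p[2]);P=np.array(P)/1000.
        return np.c_[p[0]+c*P[:,0]-s*P[:,1],p[1]+s*P[:,0]+c*P[:,1],P[:,2]]
    f=lambda p:np.concatenate([(proj(n,X(p,P))-px).ravel() for n,P,px in obs])
    r=least_squares(f,p0,loss='soft_l1');print(r.x,np.degrees(r.x[2]));print(r.fun.reshape(-1,2));return r.x
E
python3 - <<'E'
from h import *
top=("top",[[49,-8,24],[49,8,24],[82.5,12,26],[-30,20,0],[97,20,24]],zp([[307,265],[275,300],[182,232],[437,522],[128,208]],390,225,7))
h=fit([top],[.45,-.25,.8])
c,s=np.cos(h[2]),np.sin(h[2])
for P in([-20,-6,70],[-20,6,70],[20,-6,70],[20,6,70],[82.5,12,24],[49,-8,24],[49,8,24]):
    W=[h[0]+(c*P[0]-s*P[1])/1e3,h[1]+(s*P[0]+c*P[1])/1e3,P[2]/1e3]
    print(P,(proj("scene",W)[0]-[260,185])*9,(proj("top",W)[0]-[390,225])*7)
# pin, tray
print("pin head top",back("top",zp([[352,460]],215,180,9),.036),back("scene",zp([[455,83]],270,295,6),.036))
L=lambda pts,z:back("top",zp(pts,215,180,9),z)
for nm,p,z in(("front tray",[[10,217],[640,108]],.016),("guide",[[140,245],[510,185]],.023),("barL",[[285,240],[303,410]],.012),("barR",[[382,215],[405,410]],.012),("slot",[[160,148],[470,98]],.02),("screws",[[158,175],[467,122]],.025)):
    w=L(p,z);d=w[1]-w[0];print(nm,w.ravel(),np.degrees(np.arctan2(d[1],d[0])))
crop("top",185,85,300,205,5,"pics/pump.png",cv2.imread("pics/top0.png"))
E
```

```text
[ 0.4823 -0.2609  0.8189] 46.922170567642674
[[ 0.8017 -0.6532]
 [ 0.1092  0.0239]
 [ 0.0564 -0.2364]
 [-0.6328 -0.0305]
 [-0.2728  1.2671]]
[-20, -6, 70] [319.6082  52.4898] [518.2549 414.082 ]
[-20, 6, 70] [361.6853  56.597 ] [489.6326 445.4153]
[20, -6, 70] [275.4685 116.038 ] [411.7308 315.5024]
[20, 6, 70] [318.5665 120.3941] [383.0609 346.6337]
[82.5, 12, 24] [277.329  387.0563] [178.3616 228.1574]
[49, -8, 24] [243.5155 318.014 ] [309.6118 257.4276]
[49, 8, 24] [300.9353 324.455 ] [272.7641 297.1672]
pin head top [[0.5809 0.1373 0.036 ]] [[0.5801 0.1407 0.036 ]]
front tray [0.6408 0.2213 0.016  0.6675 0.0752 0.016 ] -79.64709590082434
guide [0.6329 0.1895 0.023  0.6475 0.1043 0.023 ] -80.26442398731591
barL [0.6365 0.1575 0.012  0.5965 0.1522 0.012 ] -172.3946217872995
barR [0.6426 0.1351 0.012  0.5966 0.1285 0.012 ] -171.89335789974854
slot [0.6565 0.1861 0.02   0.6687 0.1143 0.02  ] -80.32123762738588
screws [0.6489 0.1855 0.025  0.6618 0.1143 0.025 ] -79.73502503515803
```

View pics/pump.png

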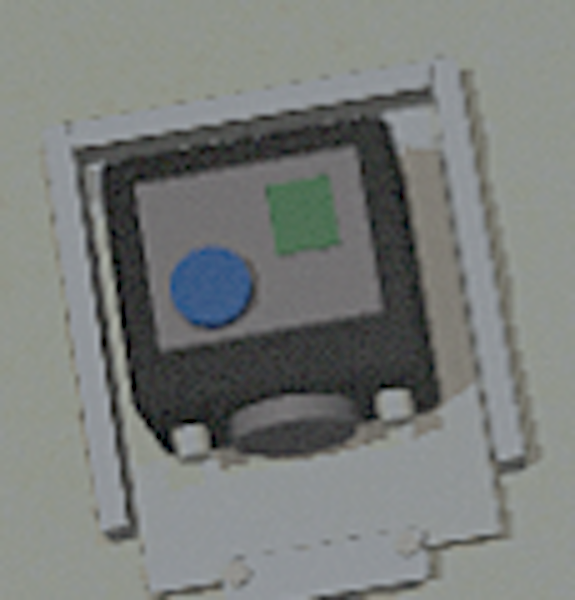

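```bash
python3 - <<'E'
from h import *
for p in([[48,132],[108,535]],[[458,62],[524,460]],[[75,150],[133,528]],[[437,90],[498,460]],[[65,130],[435,62]]):
    w=back("top",zp(p,185,85,5),.024);d=w[1]-w[0];print(w.ravel(),np.degrees(np.arctan2(d[1],d[0])))
E
```

```text
[0.8413 0.274  0.024  0.6647 0.2405 0.024 ] -169.26506589380955
[0.8726 0.0989 0.024  0.6976 0.0674 0.024 ] -169.78402202891348
[0.8331 0.262  0.024  0.6677 0.2302 0.024 ] -169.10991212438282
[0.86   0.1076 0.024  0.6975 0.0782 0.024 ] -169.75005135704401
[0.8421 0.2667 0.024  0.8726 0.1088 0.024 ] -79.06973828092652
```

```bash
python3 - <<'E'
from h import *
top=("top",[[49,-8,24],[49,8,24],[82.5,12,26],[-30,20,0],[97,20,24],[20,-6,70],[20,6,70]],zp([[307,265],[275,300],[182,232],[437,522],[128,208],[415,320],[390,345]],390,225,7))
sc=("scene",[[82.5,12,26],[20,-6,70],[-20,6,70],[-30,20,24]],zp([[291,385],[300,118],[373,68],[438,208]],260,185,9))
fit([top,sc],[.45,-.25,.8]); fit([sc],[.45,-.25,.8])
o=arm.observe();R=cv2.Rodrigues(o["ee_rot"])[0];print(R)
E
```

```text
[ 0.4816 -0.2605  0.8108] 46.455570593710284
[[ 0.7219 -0.4183]
 [-0.0184  0.2153]
 [ 0.0071 -0.1528]
 [-1.0016  0.3534]
 [-0.3064  1.287 ]
 [-0.2078  0.1128]
 [-0.7697  0.9549]
 [-1.0292 -0.0729]
 [-1.977   0.2209]
 [-0.4    -0.7984]
 [-0.4406 -0.9001]]
[ 0.4807 -0.2577  0.8205] 47.01023536090021
[[ 0.1575  0.3494]
 [-1.0859  0.5943]
 [ 0.3464 -0.4783]
 [ 0.2769 -0.595 ]]
[[-0.9633  0.2685 -0.0003]
 [ 0.2685  0.9633 -0.0014]
 [-0.0001 -0.0014 -1.    ]]
```

```bash
cat >> h.py <<'E'
def plan(pts,o=None):
    """pts: world x,y,z, yaw(deg) of tool y axis"""
    o=o or arm.observe();R=cv2.Rodrigues(o["ee_rot"])[0];p=o["position"]
    y0=np.degrees(np.arctan2(R[1,1],R[0,1]));print("t",round(o["clock"],2),"pos",p,"yaw",round(y0,2),"F",o["force"],"w",round(o["width"]*91.8,1))
    for q in pts:
        tw=-(q[3]-y0); tw=(tw+180)%360-180
        print(np.round(R.T@(np.array(q[:3])-p)*1000,1),round(np.radians(tw),3))
E
python3 - <<'E'
from h import *
plan([[.33,.42,.38,35],[.45,.17,.36,5],[.50,-.05,.34,-20],[.4816,-.26,.30,-43.3],[.4816,-.26,.215,-43.3]])
E
```

```text
t 0.1 pos [0.1677 0.6019 0.404 ] yaw 74.43 F [0.1283 1.3619 0.5043] w 92.0
[-205.1 -131.6   24.2] 0.688
[-387.8 -340.2   44.6] 1.212
[-495.1 -538.6   64.9] 1.648
[-533.7 -745.8  105.2] 2.055
[-533.7 -745.7  190.2] 2.055
```

Call:
{"op": "move_arm", "data": {"steps": [[-40, -26, 4, 0.14], [-82, -53, 9, 0.28], [-123, -79, 14, 0.42], [-164, -105, 19, 0.56], [-205, -132, 24, 0.69], [-250, -185, 29, 0.82], [-296, -236, 34, 0.95], [-342, -288, 39, 1.08], [-388, -340, 45, 1.21], [-420, -400, 50, 1.34], [-455, -465, 58, 1.5], [-490, -530, 65, 1.65], [-505, -585, 75, 1.76], [-515, -640, 85, 1.87], [-525, -695, 95, 1.97], [-534, -746, 105, 2.055], [-534, -746, 105, 2.055], [-534, -746, 105, 2.055]], "grip": 60}}

```text
clock: 2.35
position: [0.4808, -0.2625, 0.2992]
ee_rot: [2.887, 1.238, -0.002]
force: [-0.2, 0.8, -0.1]
width: 0.648
```

```bash
python3 - <<'E'
from h import *
plan([[.4816,-.26,.213,-43.3]])
t=crop("top",340,180,500,330,5,"pics/t1.png"); s=crop("scene",220,110,350,250,5,"pics/s1.png")
E
```

```text
t 2.35 pos [ 0.4808 -0.2625  0.2992] yaw -43.58 F [-0.2069  0.8259 -0.0561] w 59.5
[ 2.5 -1.1 86.2] -0.005
```

View pics/t1.png

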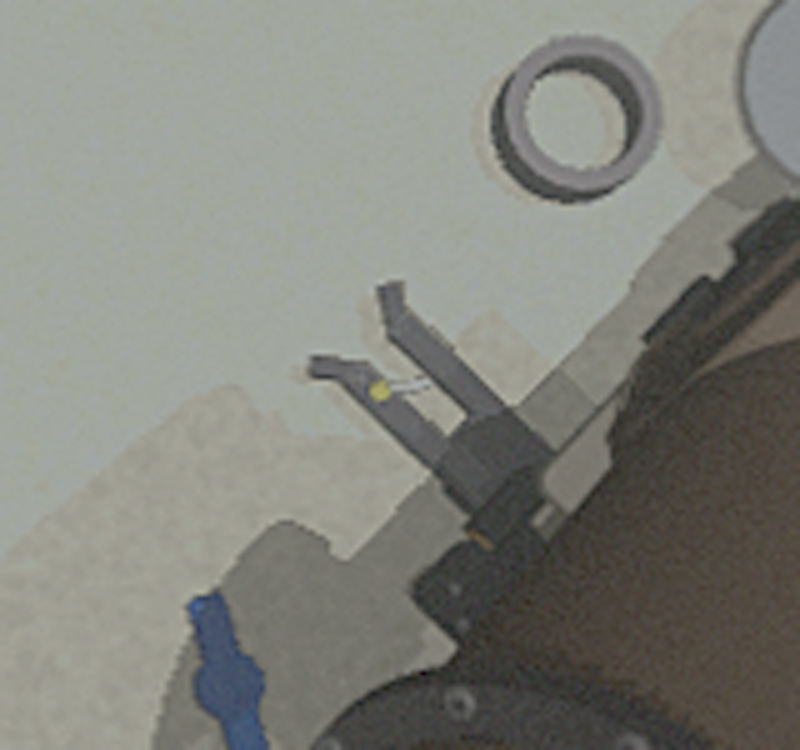

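View pics/s1.png

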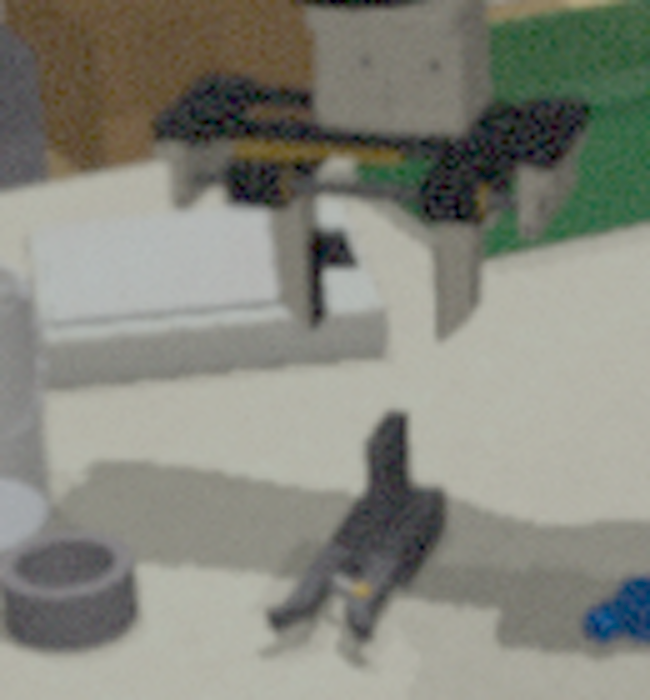

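Call:
{"op": "move_arm", "data": {"steps": [[2.5, -1, 25, 0], [2.5, -1, 55, 0], [2.5, -1, 75, 0], [2.5, -1, 86, 0], [2.5, -1, 86, 0], [2.5, -1, 86, 0]], "grip": 40}}

```text
clock: 3.2
position: [0.4833, -0.2573, 0.2145]
ee_rot: [2.884, 1.245, 0.001]
force: [-0.1, 0.0, -0.9]
width: 0.436
```

```bash
python3 - <<'E'
from h import *
plan([])
s=crop("scene",220,130,350,250,6,"pics/s2.png")
E
```

```text
t 3.2 pos [ 0.4833 -0.2573  0.2145] yaw -43.29 F [-0.1194  0.0236 -0.9054] w 40.0
```

View pics/s2.png

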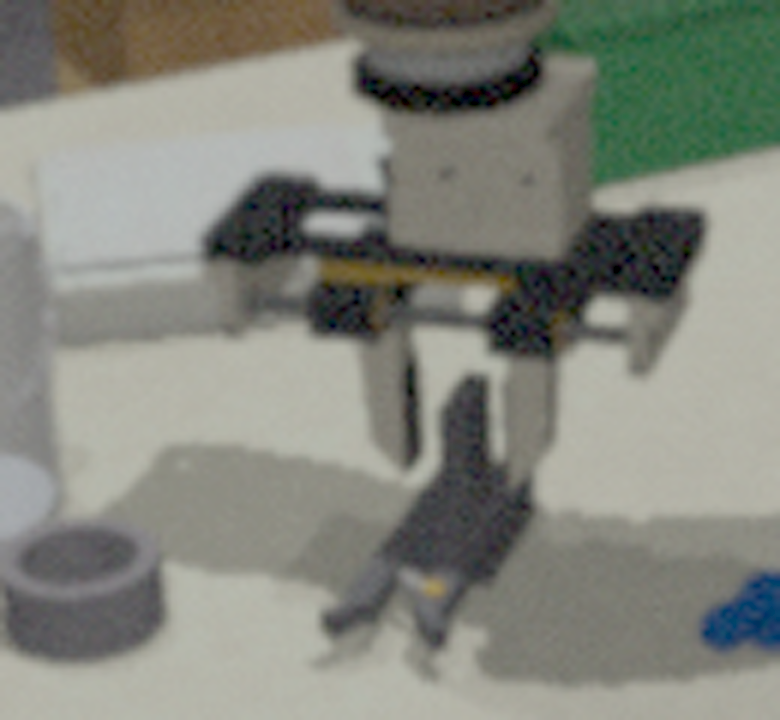

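Call:
{"op": "move_arm", "data": {"steps": [[-2, 0, 0, 0], [-3, 0, 0, 0], [-3, 0, 0, 0], [-3, 0, 0, 0], [-3, 0, 0, 0], [-3, 0, 0, 0]], "grip": 0, "grip_force": 15}}

```text
clock: 4.0
position: [0.4808, -0.2597, 0.2137]
ee_rot: [2.884, 1.245, 0.0]
force: [-0.3, -1.0, -0.1]
width: 0.129
```

Call:
{"op": "move_arm", "data": {"steps": [[0, 0, 0, 0], [0, 0, 0, 0], [0, 0, -10, 0], [0, 0, -30, 0], [0, 0, -60, 0], [0, 0, -60, 0], [0, 0, -60, 0]], "grip": 0, "grip_force": 55}}

```text
clock: 4.88
position: [0.4806, -0.2591, 0.2733]
ee_rot: [-2.883, -1.245, 0.0]
force: [-0.3, -0.2, -3.7]
width: 0.129
```

```bash
python3 - <<'E'
from h import *
import numpy as np
# pin, slide frame
a=np.radians(10.3);ux=np.array([np.cos(a),np.sin(a)]);uy=np.array([-ux[1],ux[0]])
pin=np.array([.5805,.1385]); 
g=pin-uy*(.055+.085); print("pre",g)
plan([[g[0],g[1],.275,10.3],[g[0],g[1],.2155,10.3]])
s=crop("scene",220,110,350,230,6,"pics/s3.png"); t=crop("top",380,180,500,330,5,"pics/t3.png")
E
```

```text
pre [0.6055 0.0008]
t 4.88 pos [ 0.4806 -0.2591  0.2733] yaw -43.29 F [-0.2881 -0.1945 -3.7463] w 11.9
[274.8 -87.2  -1.6] -0.935
[274.8 -87.2  57.9] -0.935
```

View pics/s3.png

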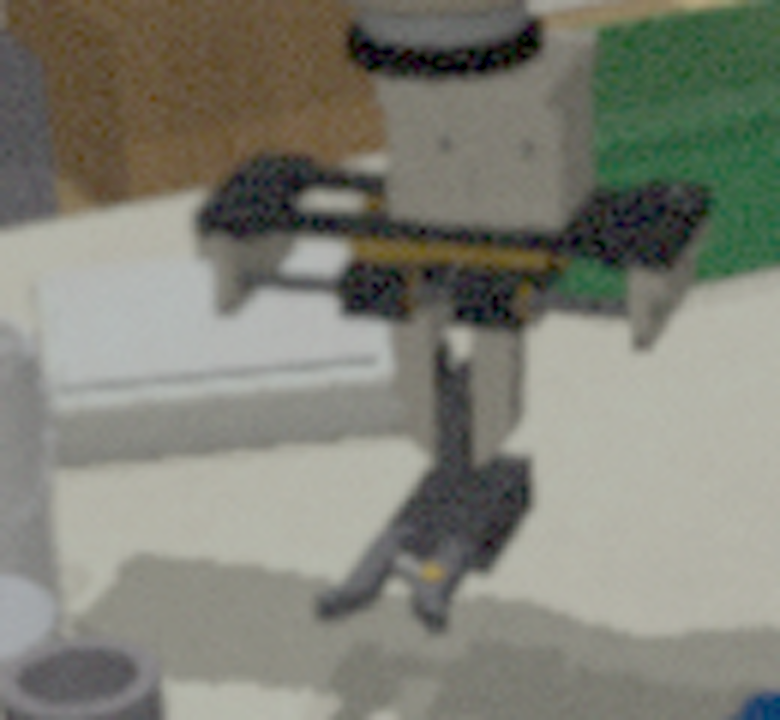

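View pics/t3.png

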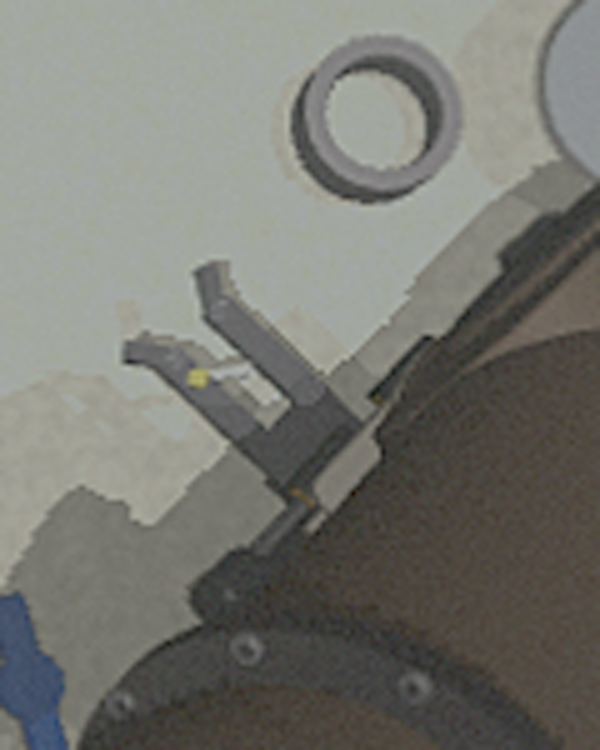

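Call:
{"op": "move_arm", "data": {"steps": [[40, -12, 0, -0.12], [85, -27, 0, -0.28], [130, -42, 0, -0.45], [175, -56, 0, -0.62], [215, -68, 0, -0.78], [250, -79, 0, -0.9], [270, -86, 0, -0.935], [275, -87, 0, -0.935], [275, -87, 0, -0.935], [275, -87, 0, -0.935], [275, -87, 0, -0.935]]}}

```text
clock: 6.35
position: [0.6058, -0.0011, 0.2738]
ee_rot: [2.017, 2.409, -0.001]
force: [-0.3, -0.3, -3.9]
width: 0.13
```

```bash
python3 - <<'E'
from h import *
plan([[.6055,.0008,.2155,10.3]])
s=crop("scene",260,250,390,370,6,"pics/s4.png"); t=crop("top",210,130,360,280,5,"pics/t4.png")
E
```

```text
t 6.35 pos [ 0.6058 -0.0011  0.2738] yaw 10.13 F [-0.3276 -0.2945 -3.8873] w 12.0
[ 1.9  0.  58.3] -0.003
```

View pics/s4.png

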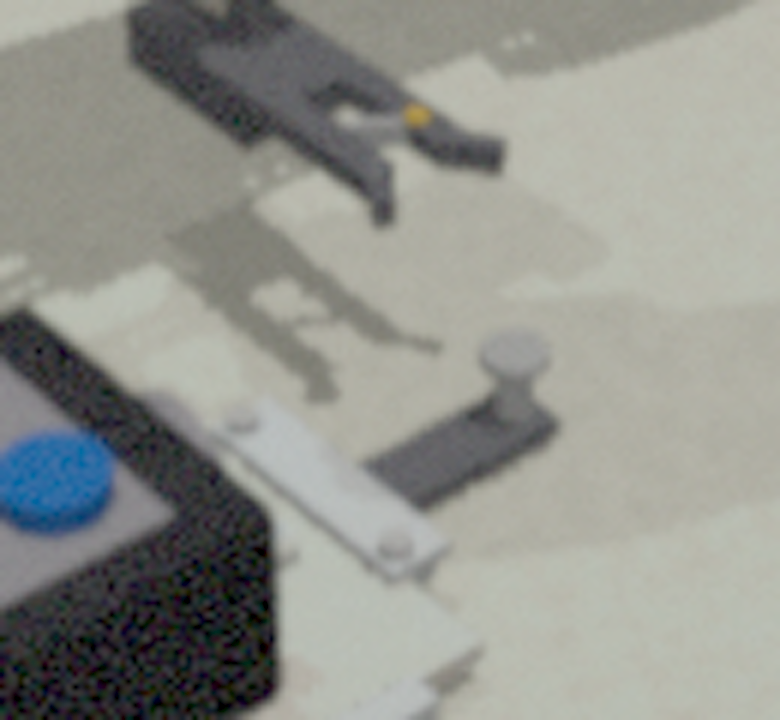

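View pics/t4.png

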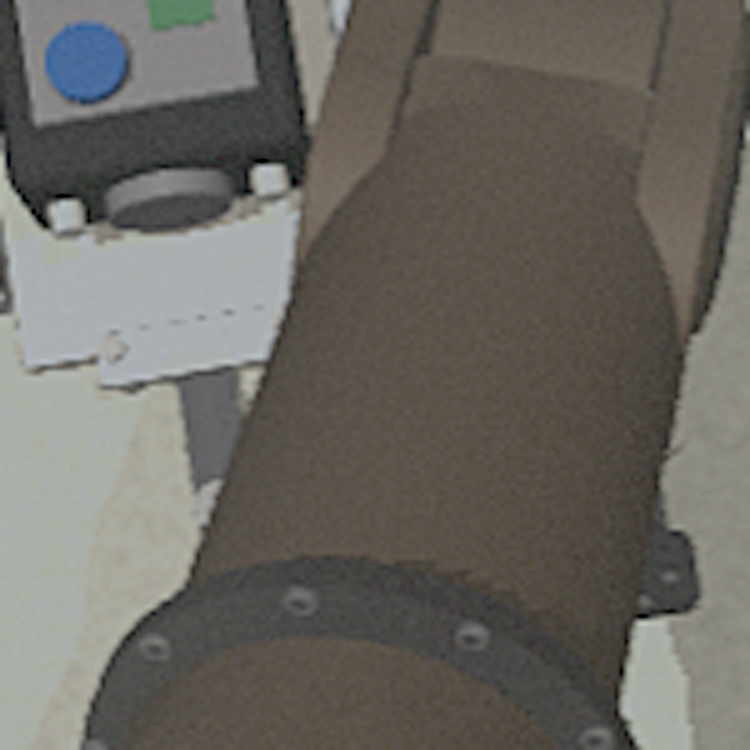

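Call:
{"op": "move_arm", "data": {"steps": [[2, 0, 20, -0.003], [2, 0, 40, -0.003], [2, 0, 54, -0.003], [2, 0, 58.5, -0.003], [2, 0, 58.5, -0.003], [2, 0, 58.5, -0.003]]}}

```text
clock: 7.2
position: [0.6061, 0.002, 0.2159]
ee_rot: [2.01, 2.413, 0.001]
force: [0.7, -0.1, -3.7]
width: 0.129
```

```bash
python3 - <<'E'
from h import *
plan([])
s=crop("scene",260,260,380,360,6,"pics/s5.png")
E
```

```text
t 7.2 pos [0.6061 0.002  0.2159] yaw 10.42 F [ 0.7345 -0.0712 -3.714 ] w 11.9
```

View pics/s5.png

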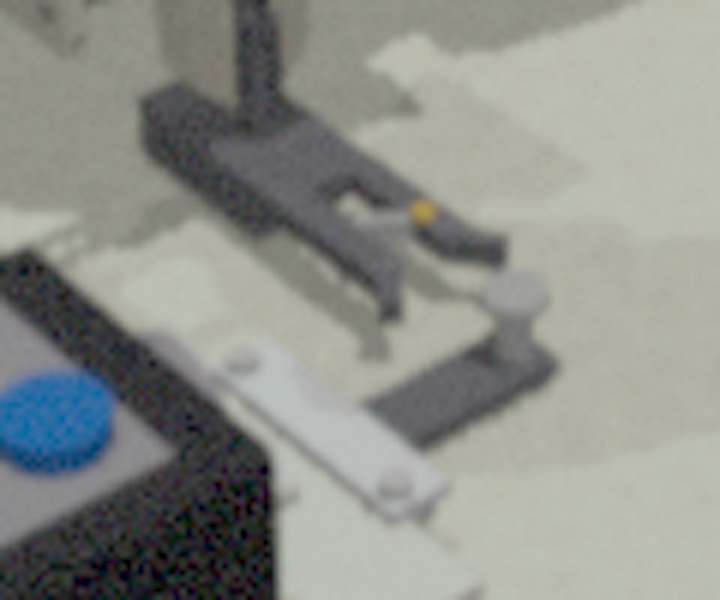

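```bash
python3 - <<'E'
from h import *
h=[.6061,.002,np.radians(100.4)];c,s=np.cos(h[2]),np.sin(h[2])
im=cv2.imread("pics/s5.png").copy()
def dr(P,col):
    W=[h[0]+(c*P[0]-s*P[1])/1e3,h[1]+(s*P[0]+c*P[1])/1e3,P[2]/1e3+.002]
    q=(proj("scene",W)[0]+.5-[260,260])*6-.5;cv2.circle(im,tuple(int(v) for v in q),3,col,-1)
for P in([110,15,24],[110,25,24],[110,-15,24],[110,-25,24],[97,8,24],[97,-8,24],[49,8,24],[49,-8,24],[82.5,12,25],[-30,-20,24],[-30,-20,0],[36,-20,0],[20,6,70]):dr(P,(0,0,255))
for x in range(110,220,5):dr([x,0,34],(0,255,0))
for p in([.5805,.139],[.581,.1375]):
    q=(proj("scene",[*p,.036])[0]+.5-[260,260])*6-.5;cv2.circle(im,tuple(int(v) for v in q),3,(255,0,0),-1)
cv2.imwrite("pics/s5b.png",im)
E
```

```text
(no output)
```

View pics/s5b.png

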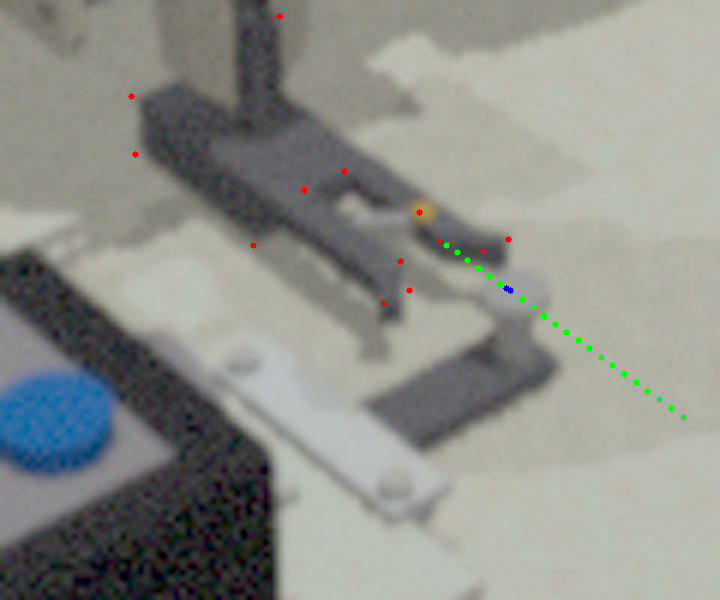

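Call:
{"op": "move_arm", "data": {"steps": [[6, 0, 0.7, 0], [12, 0, 0.7, 0], [18, 0, 0.7, 0], [24, 0, 0.7, 0], [30, 0, 0.7, 0], [36, 0, 0.7, 0], [41, 0, 0.7, 0], [45, 0, 0.7, 0], [45, 0, 0.7, 0], [45, 0, 0.7, 0]]}}

```text
clock: 8.5
position: [0.5977, 0.0461, 0.2146]
ee_rot: [2.011, 2.414, -0.0]
force: [0.0, 0.4, -4.2]
width: 0.131
```

```bash
python3 - <<'E'
from h import *
plan([])
s=crop("scene",270,260,380,360,7,"pics/s6.png")
E
```

```text
t 8.5 pos [0.5977 0.0461 0.2146] yaw 10.41 F [ 0.0328  0.4121 -4.1523] w 12.0
```

View pics/s6.png

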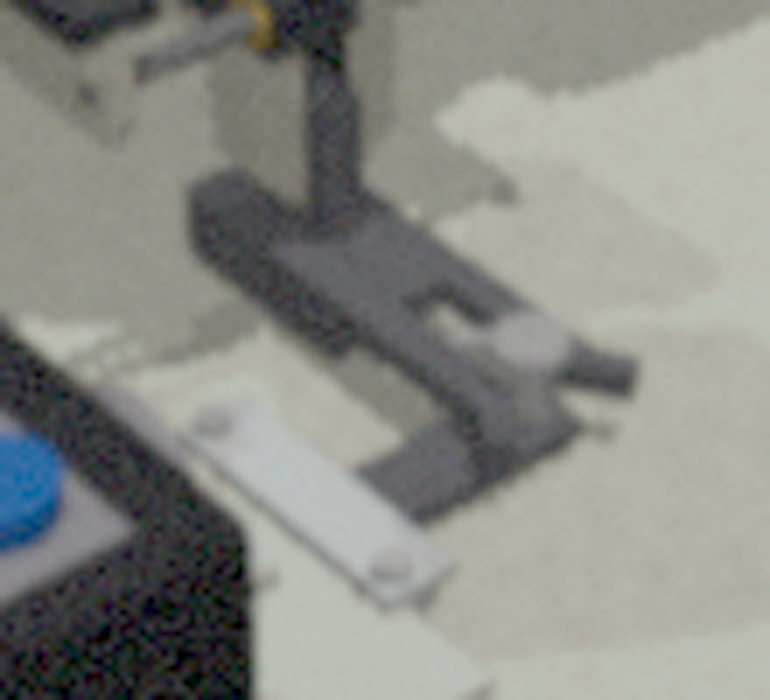

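Call:
{"op": "move_arm", "data": {"steps": [[2, 0, 0, 0], [4, 0, 0, 0], [6, 0, 0, 0], [8, 0, 0, 0], [10, 0, 0, 0], [10, 0, 0, 0]]}}

```text
clock: 9.3
position: [0.5958, 0.0563, 0.2145]
ee_rot: [2.01, 2.414, -0.0]
force: [0.1, 0.1, -4.2]
width: 0.129
```

Call:
{"op": "move_arm", "data": {"steps": [[2, 0, 0, 0], [4, 0, 0, 0], [6, 0, 0, 0], [8, 0, 0, 0], [8, 0, 0, 0]]}}

```text
clock: 9.93
position: [0.5944, 0.0644, 0.2145]
ee_rot: [-2.01, -2.414, -0.0]
force: [-0.5, -0.8, -4.5]
width: 0.131
```

```bash
python3 - <<'E'
from h import *
plan([])
s=crop("scene",270,260,380,360,7,"pics/s7.png")
E
```

```text
t 9.93 pos [0.5944 0.0644 0.2145] yaw 10.44 F [-0.4707 -0.7748 -4.4653] w 12.0
```

View pics/s7.png

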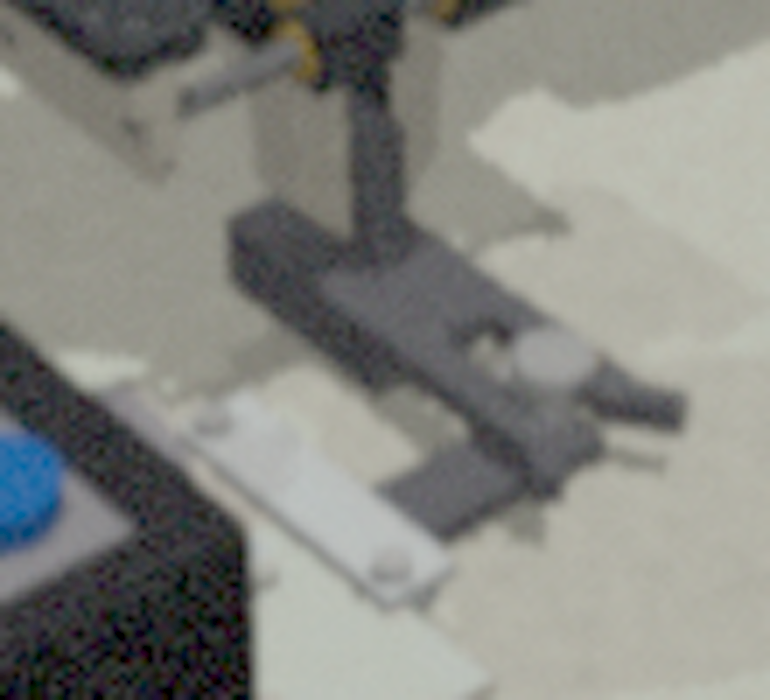

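Call:
{"op": "move_arm", "data": {"steps": [[2, 0, 0, 0], [4, 0, 0, 0], [6, 0, 0, 0], [8, 0, 0, 0], [8, 0, 0, 0]]}}

```text
clock: 10.6
position: [0.593, 0.0707, 0.2145]
ee_rot: [2.011, 2.412, -0.002]
force: [-0.3, -7.1, -2.8]
width: 0.129
```

Call:
{"op": "move_arm", "data": {"steps": [[2, 0, 0, 0], [4, 0, 0, 0], [6, 0, 0, 0], [6, 0, 0, 0]]}}

```text
clock: 11.1
position: [0.5913, 0.0767, 0.2142]
ee_rot: [-2.011, -2.413, 0.004]
force: [-1.5, -6.8, -2.1]
width: 0.125
```

```bash
python3 - <<'E'
from h import *
plan([])
s=crop("scene",270,260,380,360,7,"pics/s8.png")
E
```

```text
t 11.1 pos [0.5913 0.0767 0.2142] yaw 10.39 F [-1.4717 -6.7701 -2.0984] w 11.5
```

View pics/s8.png

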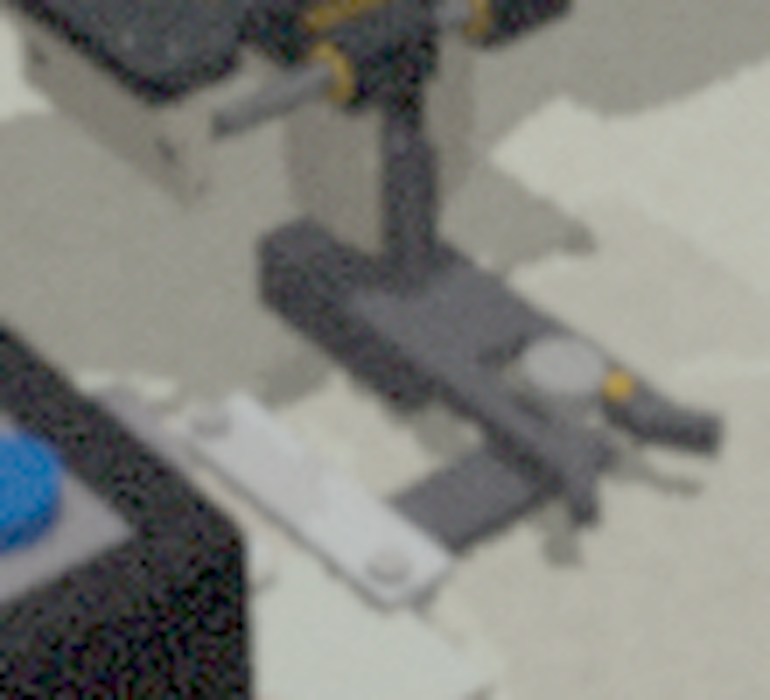

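Call:
{"op": "move_arm", "data": {"steps": [[1.5, 0, 0, 0], [3, 0, 0, 0], [4, 0, 0, 0], [4, 0, 0, 0]]}}

```text
clock: 11.65
position: [0.5905, 0.0808, 0.2142]
ee_rot: [-2.011, -2.413, 0.004]
force: [-2.1, -5.8, -3.9]
width: 0.128
```

Call:
{"op": "move_arm", "data": {"steps": [[1.5, 0, 0, 0], [3, 0, 0, 0], [3, 0, 0, 0]]}}

```text
clock: 12.02
position: [0.5899, 0.084, 0.2141]
ee_rot: [-2.01, -2.413, 0.003]
force: [-2.4, -4.2, -4.6]
width: 0.129
```

```bash
python3 - <<'E'
from h import *
plan([])
s=crop("scene",270,260,380,360,7,"pics/s9.png")
E
```

```text
t 12.03 pos [0.5899 0.084  0.2141] yaw 10.41 F [-2.3605 -4.2058 -4.5554] w 11.9
```

View pics/s9.png

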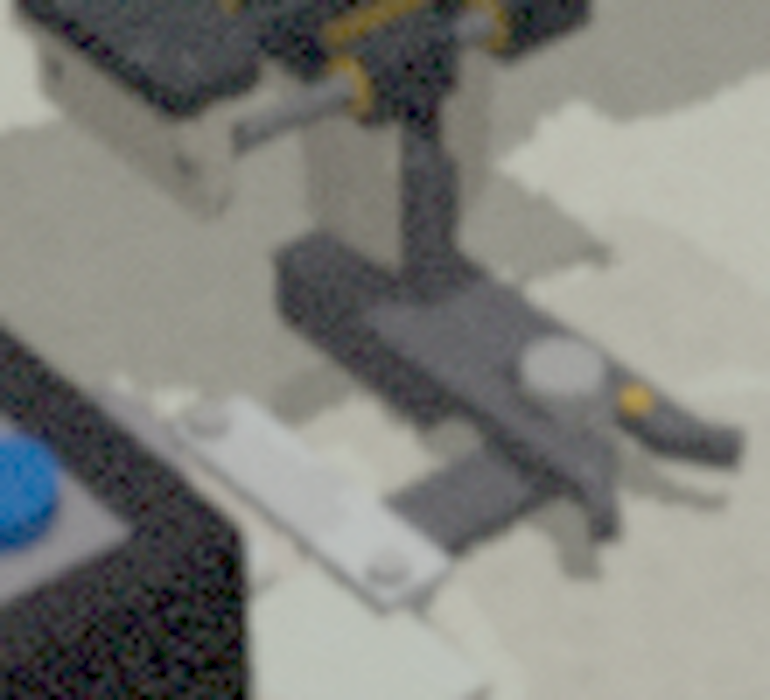

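Call:
{"op": "move_arm", "data": {"steps": [[1.5, 0, 0, 0], [3, 0, 0, 0], [3, 0, 0, 0]]}}

```text
clock: 12.45
position: [0.5894, 0.0872, 0.2141]
ee_rot: [-2.01, -2.413, 0.003]
force: [-2.6, -4.1, -4.1]
width: 0.13
```

Call:
{"op": "move_arm", "data": {"steps": [[1.5, 0, 0, 0], [3, 0, 0, 0], [3, 0, 0, 0]]}}

```text
clock: 12.82
position: [0.5892, 0.091, 0.2143]
ee_rot: [-2.009, -2.414, 0.001]
force: [-3.3, -2.3, -4.7]
width: 0.128
```

```bash
python3 - <<'E'
from h import *
o=arm.observe()
plan([],o)
s=crop("scene",270,260,380,360,7,"pics/s10.png")
# pin from head centre
E
```

```text
t 12.82 pos [0.5892 0.091  0.2143] yaw 10.45 F [-3.3068 -2.2629 -4.6781] w 11.8
```

View pics/s10.png

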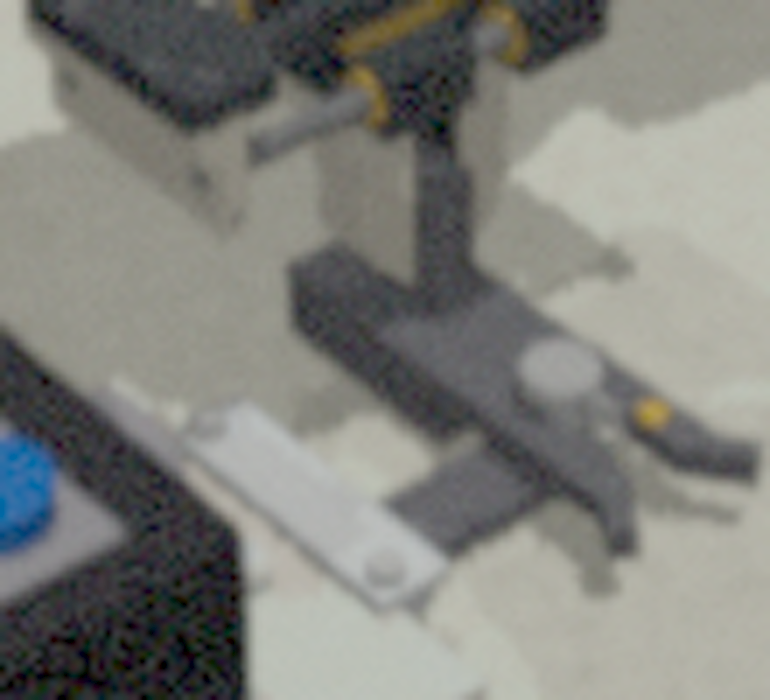

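Call:
{"op": "move_arm", "data": {"steps": [[0.5, -0.7, 0, 0], [1.5, -1.2, 0, 0], [2, -1.2, 0, 0], [2, -1.2, 0, 0]]}}

```text
clock: 13.38
position: [0.5883, 0.0926, 0.2148]
ee_rot: [2.01, 2.414, 0.001]
force: [0.2, -1.7, -3.4]
width: 0.13
```

Call:
{"op": "move_arm", "data": {"steps": [[1, 0, 0, 0], [2, 0, 0, 0], [2, 0, 0, 0]]}}

```text
clock: 13.75
position: [0.5878, 0.0951, 0.2147]
ee_rot: [-2.01, -2.415, -0.002]
force: [-0.6, 0.2, -3.8]
width: 0.128
```

```bash
python3 - <<'E'
from h import *
o=arm.observe()
plan([],o)
s=crop("scene",270,260,380,360,7,"pics/s11.png")
E
```

```text
t 13.75 pos [0.5878 0.0951 0.2147] yaw 10.46 F [-0.6085  0.2498 -3.8192] w 11.7
```

View pics/s11.png

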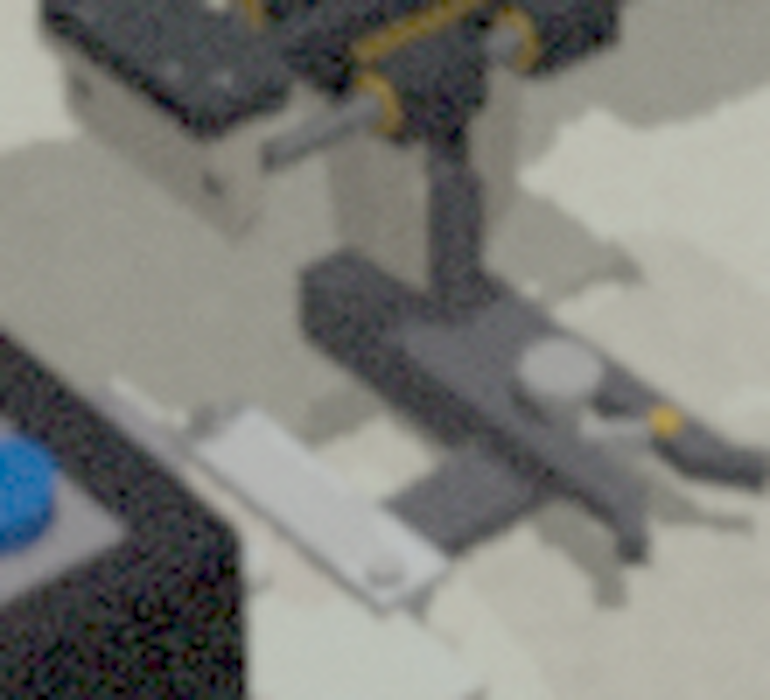

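The gate now lies across the slot behind the pin, running from the pivot at about (665,422) to (590,430), and the push force has dropped to zero. That means the latch has flipped, so I'll push the last few mm home.

Call:
{"op": "move_arm", "data": {"steps": [[1, 0, 0, 0], [2, 0, 0, 0], [2, 0, 0, 0]]}}

```text
clock: 14.18
position: [0.5875, 0.0964, 0.2146]
ee_rot: [2.01, 2.414, 0.001]
force: [1.9, 0.0, -3.4]
width: 0.129
```

Call:
{"op": "move_arm", "data": {"steps": [[1, 0, 0, 0], [1, 0, 0, 0]]}}

```text
clock: 14.42
position: [0.5873, 0.0973, 0.2146]
ee_rot: [2.01, 2.414, 0.001]
force: [1.8, -0.2, -4.1]
width: 0.132
```

Call:
{"op": "move_arm", "data": {"steps": [[1, 0, 0, 0], [1, 0, 0, 0]]}}

```text
clock: 14.68
position: [0.5871, 0.0981, 0.2146]
ee_rot: [2.01, 2.413, 0.0]
force: [3.5, -1.7, -3.5]
width: 0.129
```

Call:
{"op": "move_arm", "data": {"steps": [[1, 0, 0, 0], [1, 0, 0, 0]]}}

```text
clock: 14.92
position: [0.587, 0.0984, 0.2147]
ee_rot: [2.011, 2.412, -0.0]
force: [4.0, -3.0, -2.1]
width: 0.128
```

```bash
python3 - <<'E'
from h import *
o=arm.observe()
plan([],o)
s=crop("scene",270,260,380,360,7,"pics/s12.png")
h=back("scene",zp([[559,368]],270,260,7),.036)[0];v=back("scene",zp([[665,421]],270,260,7),.027)[0];print("pinx in hook ~",82.5-np.linalg.norm((h-v)[:2])*1e3, h,v)
E
```

```text
t 14.93 pos [0.587  0.0984 0.2147] yaw 10.37 F [ 3.9655 -3.0392 -2.1171] w 11.8
pinx in hook ~ 53.859563904608336 [0.5793 0.1534 0.036 ] [0.5611 0.1756 0.027 ]
```

View pics/s12.png

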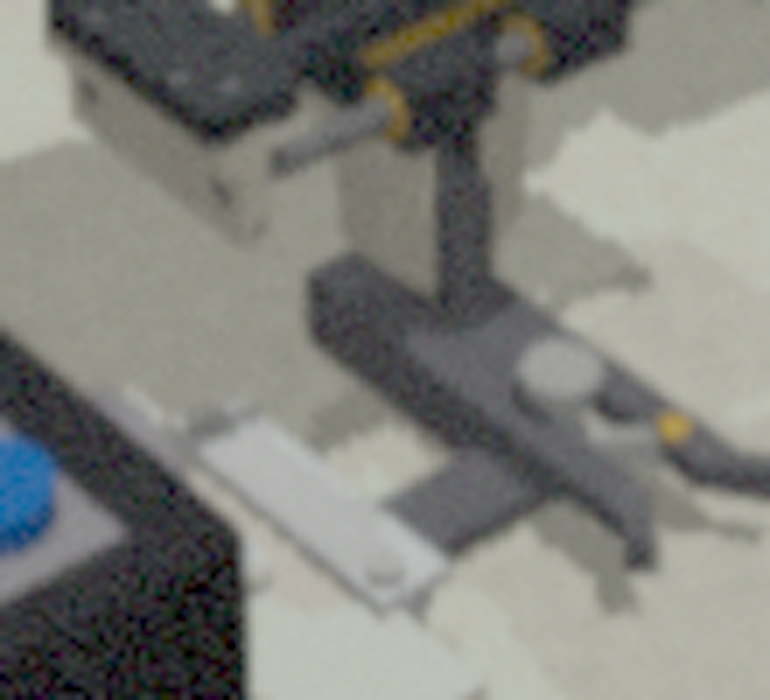

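Call:
{"op": "move_arm", "data": {"steps": [[-1, -1, 0, 0], [-1, -3, 0, 0], [-1, -6, 0, 0], [-1, -9, 0, 0], [-1, -12, 0, 0], [-1, -15, 0, 0], [-1, -18, 0, 0], [-1, -21, 0, 0], [-1, -24, 0, 0], [-1, -27, 0, 0], [-1, -30, 0, 0], [-1, -30, 0, 0]]}}

```text
clock: 16.48
position: [0.557, 0.0926, 0.2145]
ee_rot: [-2.01, -2.414, 0.001]
force: [2.1, -4.6, -2.2]
width: 0.123
```

```bash
python3 - <<'E'
from h import *
plan([])
s=crop("scene",240,240,390,355,5,"pics/s13.png")
E
```

```text
t 16.48 pos [0.557  0.0926 0.2145] yaw 10.42 F [ 2.0551 -4.5762 -2.187 ] w 11.3
```

View pics/s13.png

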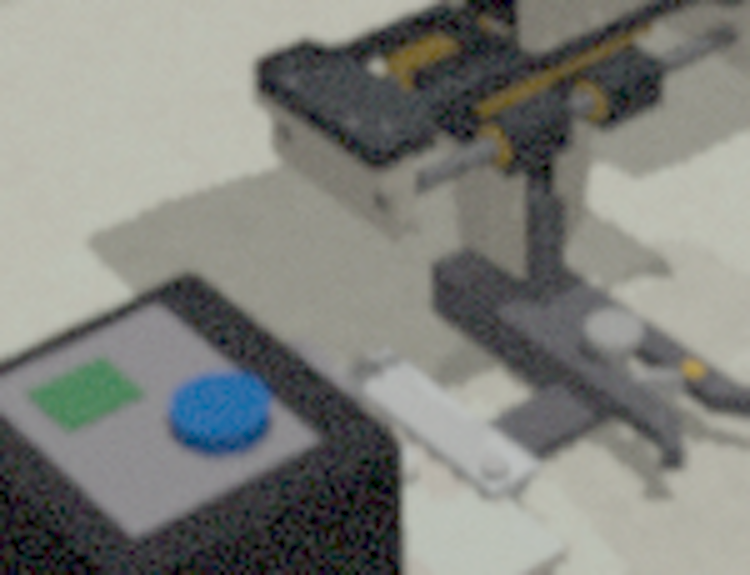

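Call:
{"op": "move_arm", "data": {"steps": [[-1, -2, 0, 0], [-1.5, -5, 0, 0], [-1.5, -8, 0, 0], [-1.5, -11, 0, 0], [-1.5, -14, 0, 0], [-1.5, -17, 0, 0], [-1.5, -20, 0, 0], [-1.5, -23, 0, 0], [-1.5, -26, 0, 0], [-1.5, -29, 0, 0], [-1.5, -32, 0, 0], [-1.5, -32, 0, 0]]}}

```text
clock: 18.02
position: [0.5257, 0.0854, 0.2144]
ee_rot: [-2.01, -2.414, 0.001]
force: [1.3, 0.7, -2.6]
width: 0.127
```

Call:
{"op": "move_arm", "data": {"steps": [[0, -2, 0, 0], [0, -4, 0, 0], [0, -6, 0, 0], [0, -8, 0, 0], [0, -8, 0, 0]]}}

```text
clock: 18.65
position: [0.518, 0.0839, 0.2145]
ee_rot: [-2.01, -2.414, 0.001]
force: [2.1, 0.6, -4.2]
width: 0.132
```

```bash
python3 - <<'E'
from h import *
plan([])
s=crop("scene",240,230,390,350,5,"pics/s14.png")
E
```

```text
t 18.65 pos [0.518  0.0839 0.2145] yaw 10.42 F [ 2.1351  0.6475 -4.1954] w 12.1
```

View pics/s14.png

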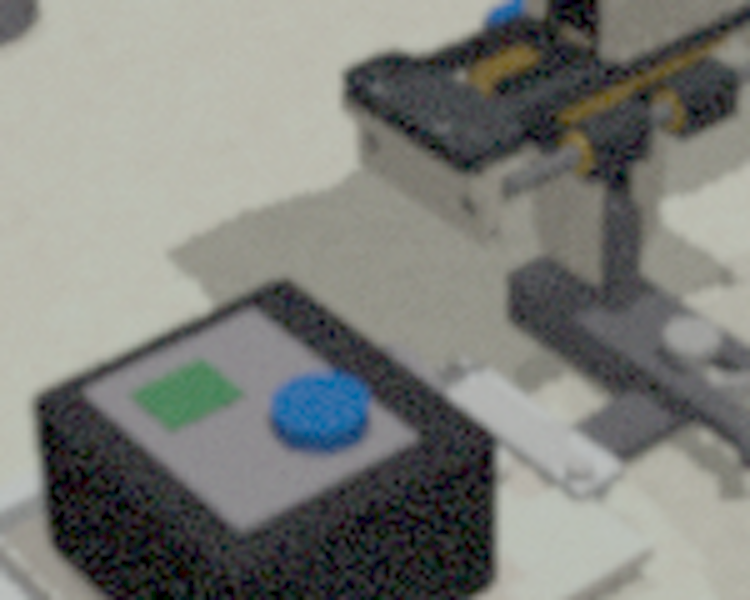

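Call:
{"op": "move_arm", "data": {"steps": [[0, -2, 0, 0], [0, -4, 0, 0], [0, -6, 0, 0], [0, -6, 0, 0]]}}

```text
clock: 19.2
position: [0.5121, 0.0829, 0.2145]
ee_rot: [-2.01, -2.414, 0.001]
force: [2.4, -0.2, -4.1]
width: 0.131
```

Call:
{"op": "move_arm", "data": {"steps": [[0, -1, 0, 0], [0, -2, 0, 0], [0, -3, 0, 0], [0, -3, 0, 0]]}}

```text
clock: 19.7
position: [0.5094, 0.0824, 0.2145]
ee_rot: [-2.011, -2.414, 0.0]
force: [3.1, -0.7, -4.3]
width: 0.13
```

Call:
{"op": "move_arm", "data": {"steps": [[0, -1, 0, 0], [0, -2, 0, 0], [0, -2, 0, 0]]}}

```text
clock: 20.08
position: [0.5074, 0.0821, 0.2145]
ee_rot: [-2.01, -2.414, 0.0]
force: [2.1, -0.3, -3.4]
width: 0.127
```

Call:
{"op": "move_arm", "data": {"steps": [[0, -1, 0, 0], [0, -2, 0, 0], [0, -2, 0, 0]]}}

```text
clock: 20.45
position: [0.5055, 0.0817, 0.2146]
ee_rot: [-2.01, -2.414, -0.0]
force: [2.5, -0.2, -3.6]
width: 0.125
```

Call:
{"op": "move_arm", "data": {"steps": [[0, -1, 0, 0], [0, -2, 0, 0], [0, -2, 0, 0]]}}

```text
clock: 20.82
position: [0.5045, 0.0816, 0.2148]
ee_rot: [2.01, 2.412, 0.003]
force: [5.9, -0.4, -6.5]
width: 0.13
```

Call:
{"op": "move_arm", "data": {"steps": [[0, -1, 0, 0], [0, -2, 0, 0], [0, -2, 0, 0]]}}

```text
clock: 21.2
position: [0.5035, 0.0816, 0.2151]
ee_rot: [2.009, 2.411, 0.006]
force: [9.8, 0.9, -9.5]
width: 0.127
```

Call:
{"op": "move_arm", "data": {"steps": [[0, 1, 0, 0], [0, 2.5, 0, 0], [0, 2.5, 0, 0]]}}

```text
clock: 21.58
position: [0.5048, 0.0816, 0.2148]
ee_rot: [2.01, 2.413, 0.002]
force: [5.7, -0.8, -4.1]
width: 0.125
```

```bash
python3 - <<'E'
from h import *
plan([])
s=crop("scene",290,230,410,330,6,"pics/s15.png")
t=crop("top",190,90,340,240,5,"pics/t15.png")
E
```

```text
t 21.57 pos [0.5048 0.0816 0.2148] yaw 10.41 F [ 5.6617 -0.8287 -4.1007] w 11.5
```

View pics/s15.png

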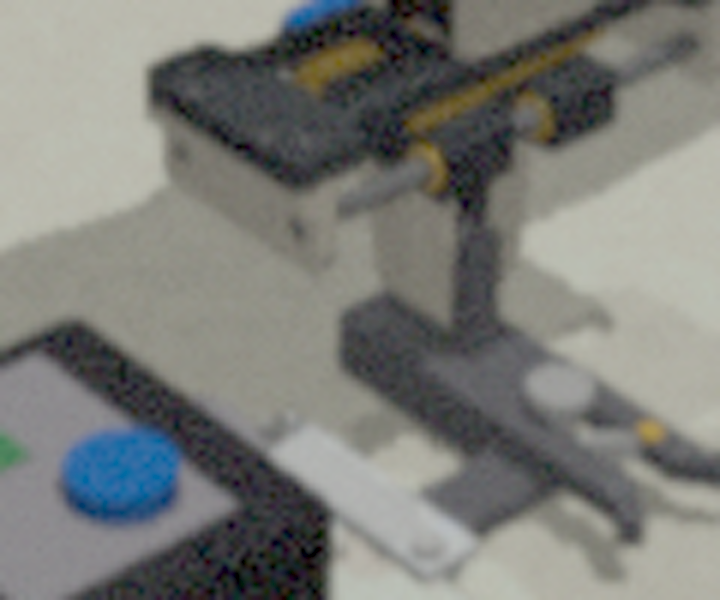

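View pics/t15.png

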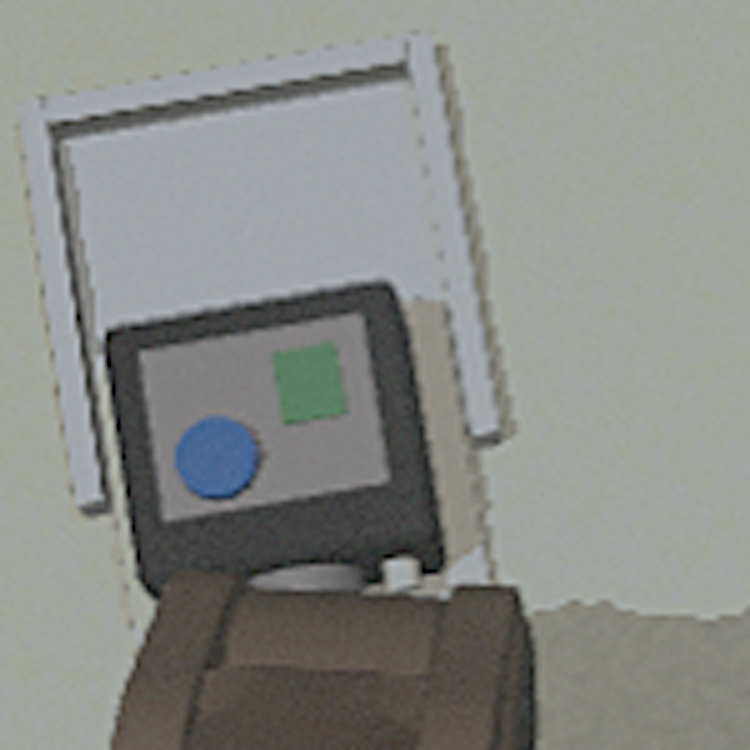

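Call:
{"op": "move_arm", "data": {"steps": [[0, 0.8, 0, 0], [0, 1.5, 0, 0], [0, 1.5, 0, 0]]}}

```text
clock: 22.05
position: [0.5055, 0.0819, 0.2145]
ee_rot: [-2.01, -2.414, 0.0]
force: [2.5, -0.6, -1.7]
width: 0.127
```

Call:
{"op": "move_arm", "data": {"steps": [[0, 0.8, 0.5, 0], [0, 0.8, 1, 0], [0, 0.8, 1, 0]]}}

```text
clock: 22.42
position: [0.5059, 0.082, 0.2137]
ee_rot: [-2.009, -2.413, 0.001]
force: [-0.8, 0.3, 3.9]
width: 0.126
```

Call:
{"op": "move_arm", "data": {"steps": [[0, 0, -0.3, 0], [0, 0, -0.3, 0], [0, 0, -0.3, 0], [0, 0, -0.3, 0]], "grip": 32}}

```text
clock: 22.92
position: [0.5063, 0.0819, 0.2138]
ee_rot: [-2.01, -2.414, 0.0]
force: [0.4, 0.6, 0.4]
width: 0.347
```

Call:
{"op": "move_arm", "data": {"steps": [[0, 0, -8, 0], [0, 0, -20, 0], [0, 0, -45, 0], [0, 0, -80, 0], [0, 0, -120, 0], [0, -40, -150, 0], [0, -80, -160, 0], [-40, -120, -160, 0], [-90, -150, -160, 0], [-140, -170, -160, 0], [-190, -170, -160, 0], [-240, -170, -160, 0], [-240, -170, -160, 0], [-240, -170, -160, 0]]}}

```text
clock: 24.68
position: [0.3823, -0.1847, 0.3741]
ee_rot: [-2.011, -2.413, -0.001]
force: [0.6, 1.0, -0.2]
width: 0.346
```

```bash
python3 - <<'E'
from h import *
plan([])
s=crop("scene",290,230,410,330,6,"pics/s16.png")
t=crop("top",210,170,340,300,6,"pics/t16.png")
cv2.imwrite("pics/t16f.png",t);cv2.imwrite("pics/s16f.png",s)
E
```

```text
t 24.68 pos [ 0.3823 -0.1847  0.3741] yaw 10.38 F [ 0.6004  0.952  -0.1801] w 31.8
```

View pics/s16.png

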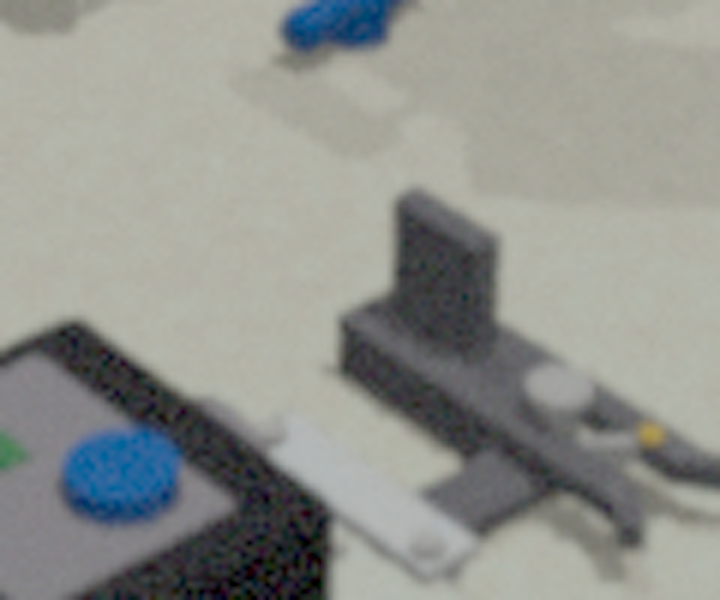

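View pics/t16.png

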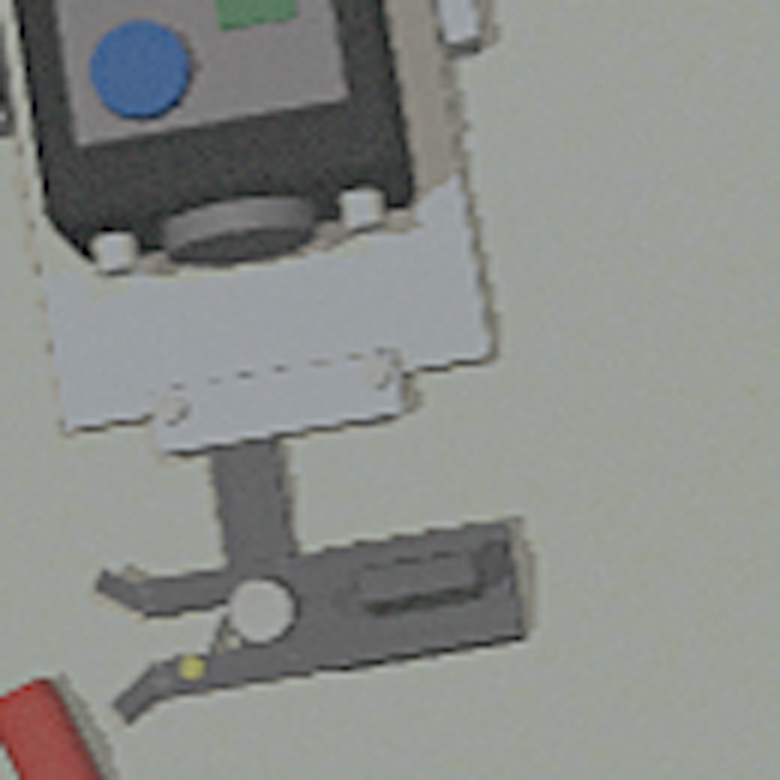

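View pics/t16f.png

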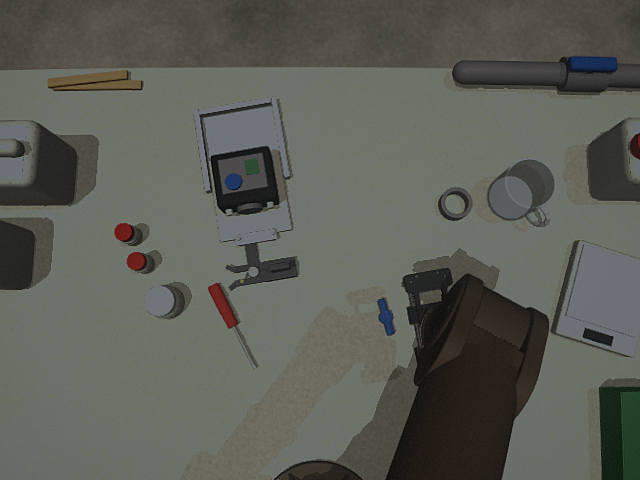

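```bash
python3 - <<'E'
from h import *
z=lambda p:zp(p,210,170,6)
obs=("top",[[82.5,12,26],[-30,20,0],[-30,-20,24],[110,25,24],[97,8,24],[97,-8,24]],z([[192,668],[527,638],[512,522],[125,722],[158,655],[145,585]]))
h=fit([obs],[.506,.082,1.75])
p=back("top",z([[262,610]]),.036)[0][:2];d=p-h[:2];c,s=np.cos(h[2]),np.sin(h[2]);print("pin in hook",c*d[0]+s*d[1],-s*d[0]+c*d[1],"pin",p)
im=cv2.imread("pics/t16.png")
def dr(P,col):
    W=[h[0]+(c*P[0]-s*P[1])/1e3,h[1]+(s*P[0]+c*P[1])/1e3,P[2]/1e3]
    q=(proj("top",W)[0]+.5-[210,170])*6-.5;return q.round(0)
# pivot to gate tip for shut and open
g=np.array([-41,-56.])/np.hypot(41,56)*22
for a in(0,.35,.7):
    ca,sa=np.cos(-a),np.sin(-a);
    for sg in(1,-1):
        G=np.array([[ca,-sg*sa],[sg*sa,ca]])@g;print(a,sg,G,dr([82.5+G[0],12+G[1],22],0))
E
```

```text
[0.5063 0.08   1.7375] 99.5516579213591
[[ 0.6325 -0.8451]
 [ 0.777   0.4899]
 [-0.2723 -0.5111]
 [-0.5258 -1.3494]
 [-0.8554  0.5683]
 [ 0.2459  4.4936]]
pin in hook 0.05664442322773291 -0.001139339892868834 pin [0.498 0.136]
0 1 [-12.9963 -17.751 ] [228. 606.]
0 -1 [-12.9963 -17.751 ] [228. 606.]
0.35 1 [-18.2951 -12.2184] [246. 620.]
0.35 -1 [ -6.1216 -21.1312] [207. 600.]
0.7 1 [-21.3756  -5.2043] [257. 639.]
0.7 -1 [  1.4954 -21.9491] [184. 601.]
```

```bash
python3 - <<'E'
import cv2
t=cv2.imread("pics/t16f.png")
i=cv2.resize(t[255:300,220:270],None,fx=13,fy=13,interpolation=cv2.INTER_CUBIC)
cv2.imwrite("pics/t17.png",(255*(i/255.)**.5).astype('uint8'))
E
```

```text
(no output)
```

View pics/t17.png

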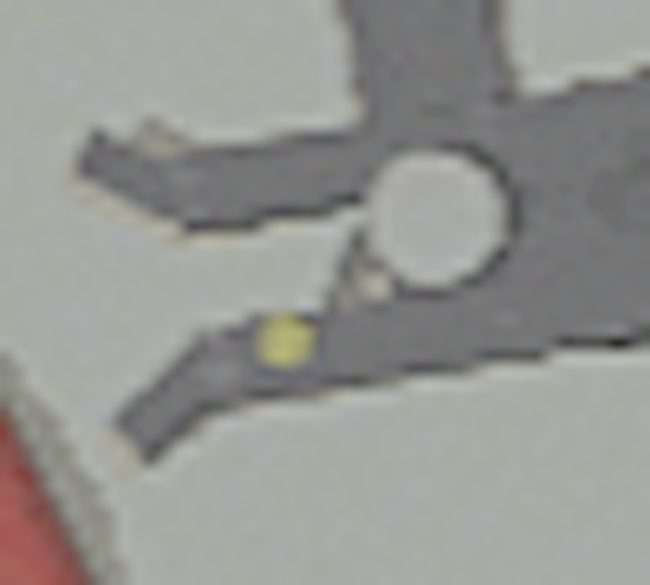

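```bash
python3 - <<'E'
from h import *
h=[.5063,.0815,np.radians(100)];c,s=np.cos(h[2]),np.sin(h[2])
s0=cv2.imread("pics/s16f.png")
f=14;i=cv2.resize(s0[285:325,365:415],None,fx=f,fy=f,interpolation=cv2.INTER_CUBIC);i=(255*(i/255.)**.6).astype('uint8')
cv2.imwrite("pics/s18.png",i)
for n,P in(("piv",[82.5,12,26]),("shut",[69.5,-5.8,22]),("open.35",[64.2,-.2,22]),("open.7",[61.1,6.8,22]),("seathead",[55,0,36]),("s3",[58,0,36])):
    W=[h[0]+(c*P[0]-s*P[1])/1e3,h[1]+(s*P[0]+c*P[1])/1e3,P[2]/1e3]
    print(n,((proj("scene",W)[0]+.5-[365,285])*f).round(0))
E
```

```text
piv [455. 241.]
shut [289. 272.]
open.35 [291. 236.]
open.7 [312. 205.]
seathead [249. 120.]
s3 [265. 131.]
```

View pics/s18.png

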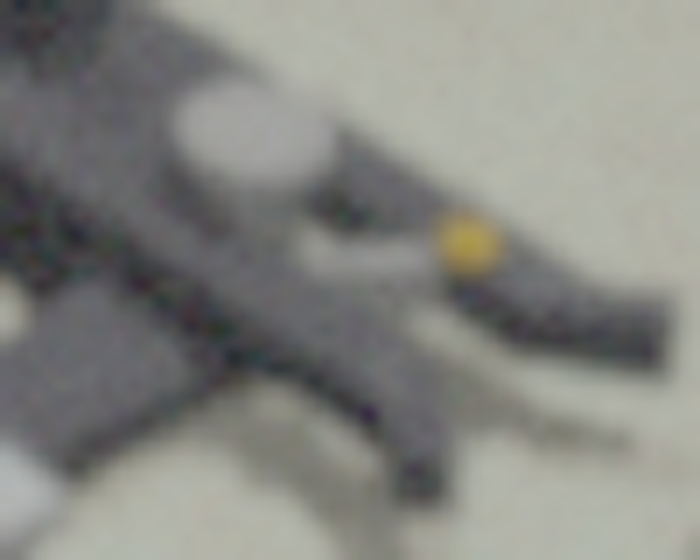

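```bash
python3 - <<'E'
import cv2,numpy as np
a=cv2.imread("pics/top0.png").astype(int);b=cv2.imread("pics/t16f.png").astype(int)
for n,(x0,y0,x1,y1) in dict(driver=(205,280,240,330),jar=(140,280,190,320),reag=(110,220,155,275),jug=(485,155,560,225),nut=(435,182,475,225),handle=(374,295,400,337)).items():
    A=a[y0:y1,x0:x1].mean(2).astype('float32');B=b[y0:y1,x0:x1].mean(2).astype('float32')
    print(n,cv2.phaseCorrelate(A,B,cv2.createHanningWindow(A.shape[::-1],cv2.CV_32F)))
from cell import arm
print(arm.observe()["clock"]); arm.sign_off()
E
```

```text
driver ((-0.05536032611814434, 0.11934745245459055), 0.774516243868404)
jar ((-0.054727689579671335, 0.06076450040478676), 0.9203295702934265)
reag ((0.45291328241829376, 0.01207504104612056), 0.9895546143143266)
jug ((0.5479301452506604, 0.06230241779502421), 0.9335172221395704)
nut ((-0.029081655839448217, 0.5594120008027552), 0.992653324868944)
handle ((0.6373402310369798, 0.49587752256005757), 0.9514831833388089)
24.775
the job is handed in; nothing more can be done
```

The hook is latched on the hitch pin, the tray is drawn out to its stop, and I handed the job in at 24.8 s.

- **Hooking on:** I pinched the hook by its tab, lifted it, and turned it square to the tray's travel. I then pushed it sideways onto the pin from the right. The drawbar slid to its lug. The latch gave way at about 7 N and flipped shut, with the force falling to about 0. I then seated the pin against the slot bottom at about 3 N.
- **Drawing out:** I pulled the tray about 84 mm at 2–5 N. At the stop the force rose to about 10 N. I eased off, lowered the hook to the bench, let go and moved the arm clear.

**Last checks:**
- **Pin seating:** the top view puts the pin 56.6 mm ahead of the hook's origin, where 55 mm is fully home. The scene view puts it at 55 mm or a little less. That 2 mm disagreement is within calibration error.
- **Latch:** the gate lies across the slot, close to its predicted shut position in both views. The scene view alone would also allow it to be open by about 0.1 rad.
- **Hook:** it lies flat on its foot on the bench.
- **Other things:** the jar, bottles, jug, nut, screwdriver and valve handle each shifted less than 1 pixel between the first and last pictures. The left jaw tip ended close to the screwdriver, but not touching it.
- **Tray stop:** I judged this from the force rise. The travel agrees with my estimate that the tray started about 17 mm out.

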